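Slide the baking dish off the hob onto the round mat

TASK

Slide the white baking dish from the hob along the worktop onto the round cork mat, not the square one, so that it stands wholly on the mat. Push it along the surface, down over the low edge of the hob, without lifting it or tipping it over, then let go, and leave the spice jar and the salt shaker standing where they are.

Things in the scene. Friction and masses are not known exactly. Their poses are not given: they have to be found in the camera images.
- dish: round open white ceramic baking dish, 110 mm across the foot, 120 mm at the rim, 45 mm high, 0.4 kg, too wide to grasp across; two spread fingertips against its side cradle it in a push. Starts on the black glass hob, 5 mm above the worktop; pushed over the hob edge it slides down that step, rocking a few degrees. Dry friction: stops when the push stops. Origin: centre of its underside; z up
- round_mat: flat round cork mat, 150 mm in diameter, 1 mm thin, fixed to the worktop to the right of the hob; its edge does not hinder sliding. A square cork mat of 130 mm lies near it, and the two may have changed places. Origin: centre of its underside; z up
- spice_jar: bystander: upright round glass spice jar with a red cap, 45 mm in diameter, 106 mm high, standing on the hob behind the dish. Origin: centre of its underside; z up
- salt_shaker: bystander: upright round salt shaker, clear with a grey cap, 44 mm in diameter, 90 mm high, standing on the hob behind the dish. Origin: centre of its underside; z up

How it is judged:
At the end, for the whole second after the job is handed in: The dish stands level and at rest on the round mat, its centre within 20 mm of the mat's centre (its foot then lies wholly on the mat) (horizontal distance between dish and round_mat below 0.02 m and height (world z) of dish below 0.004 m and angle between dish's own z axis and vertical below 0.05 rad and linear speed of dish below 0.01 m/s); the robot touches nothing.
It fails at once if the dish is lifted to more than 20 mm above the worktop (15 mm above the hob) or tipped by more than 15 degrees (height (world z) of dish above 0.02 m or angle between dish's own z axis and vertical above 0.26 rad).
It fails at once if the spice jar is moved by more than 20 mm or tipped (distance of spice_jar from where it was at the start of the episode above 0.02 m or angle between spice_jar's own z axis and vertical above 0.3 rad).
It fails at once if the salt shaker is moved by more than 20 mm or tipped (distance of salt_shaker from where it was at the start of the episode above 0.02 m or angle between salt_shaker's own z axis and vertical above 0.3 rad).
It also fails if it takes over 48 s, if anything falls off the work surface, if the arm or the gripper's body presses on something with over 40 N, if the wrist force passes 120 N, or if a joint passes its speed limit or range.

ROBOT

A 7-joint arm with a two-finger parallel gripper is mounted at the origin on a cart in front of the work surface, level with it; the furniture and walls round the work are solid. World frame = base frame: x ahead of the robot, y to its left, z up, the work surface at z = 0. Lengths are in m, angles in rad, forces in N, time in s.
With the tool pointing down it reaches from about 0.425 to 0.825 m from the base axis. Payload 3.6 kg.
Tool frame: the origin (TCP) lies on the centre line of the jaws, within the pads' length; the fingertips stand 14 mm ahead of it and the grasp point (between the pads) lies 5 mm behind it (r.nose_length is the distance from the TCP to the fingertips, in m); z points along the fingers, y is the line along which they close (so a half turn about z gives the same grasp; the last joint's range is limited). The gripper opens to 93 mm and grips with 3 to 60 N. Pads are 15 mm wide; open, the fingers measure 128 mm over their backs; the gripper's body (75 mm by 188 mm) begins 65 mm behind the grasp point.
Start: joints at [1.105, 0.615, -0.013, 1.423, 0.008, 1.103, -0.04], TCP at [0.277, -0.588, 0.233] pointing down, gripper open.
Joint ranges: [-3.12, 3.12], [-0.3, 2.06], [-1.34, 1.32], [0.26, 2.42], [-1.36, 4.5], [0.01, 1.98], [-2.84, 2.84]. Speed limits (rad/s): [2.79, 2.79, 3.14, 3.14, 3.14, 3.14, 3.14].

INTERFACE

Orientations are given as [roll, pitch, yaw] about the fixed x, y, z axes, in that order (R = Rz(yaw) Ry(pitch) Rx(roll)).
In Python, from cell import r, eyes gives the robot as it stands.
- The arm moves only by the tool jog_arm, never from a script. Its argument "steps" is a list that holds one entry, the list of rows, each a list of 5 numbers: the shift along the tool's x, y, z in cm, then the turn about the tool's z in degrees, then the opening in per cent of the stroke, from 0 (shut) to 100 (fully open). A call has 1 to 20 rows; each row shifts and turns the commanded pose from where the row before left it, along the tool's axes as they then stand; what a row does not reach is not made up. A row lasts 1/12 s, in which the tool goes at most 41.7 mm and 7.16 degrees, less where a joint would pass 70% of its speed; a pose out of reach is approached as far as the arm can. A call with a gripper value outside its range is refused whole. The fingers move at their own pace and stop on an object; "squeeze" is the grip in N (left out, the last holds). Time passes only in rows, so rows that do not move let the fingers close. It gives the time, the measured TCP pose, the force, the opening and the grip force at its end, in the units of the state.
- r.sense(): the state, without advancing time (a new reading comes with each control period).
- eyes.read_camera(name): name is "scene" or "top" or "wrist"; returns a dict with "img" (384x512x3 uint8, red, green, blue), "z_map" (384x512 float32, m along the optical axis (not along the pixel's ray), 0 where there is no reading), "K" (3x3 intrinsics, pixels), "world_from_camera" (4x4, takes a point from camera to world coordinates); the wrist camera has in their place "mount" (4x4, takes a point from camera to tool coordinates, whose origin is the TCP and whose axes are the flange's). Camera axes: x right, y up, looking along -z (the intrinsics and any distortion apply to the point x, -y, -z); pixel columns grow to the right and rows downward; lengths in m; the calibration is good to about 2 mm. The wrist camera is an equidistant fisheye: a pixel r from the principal point sees the ray r / f radians off the axis. A picture is of the moment at which its call begins: read the wrist's pose just before it.
- r.close_job(): hands the job in; it is judged then, once.
The state is a dict: "t": time; "joint_pos": joint angles; "qvel": joint speeds; "joint_efforts": joint torques, N m; "ee_pos": TCP position; "eef_rot": TCP orientation; "force": force on the tool from outside, world axes, zero at the start; "ft_torque": the same for the moment, N m; "gripper_width": finger opening in m; "gripper_force": force on a finger pad.
Only numpy, scipy, OpenCV 4.12 (cv2) and the standard library are available. Lean on these libraries where they do the work, as an engineer would, in place of code of your own. Each camera call takes 0.05 s, during which the arm holds its last target. There are 200 camera calls.

## Working session

There is one attempt and no reset: what is moved stays moved. The work goes in short steps, Python scripts to look and compute and a tool call to move; the robot and the scene stay as the last step left them, time stands still between calls to the robot, and variables do not carry over. Pictures are saved under pics/ and viewed, at most 10 in all, crops included, and the job is handed in when it is done.

Besides the shell and the picture viewer there is one more tool, called after "Call:" by a JSON object that holds its "method" and its "body", one argument or row to a line. jog_arm: Moves the arm, as the interface text tells. Its arguments: {"type":"object","properties":{"steps":{"type":"array","items":{"type":"array","items":{"type":"array","items":{"type":"number"}}}},"squeeze":{"type":"number"}},"required":["steps"]}

```bash
mkdir -p pics
cat > h.py <<'E'
import numpy as np, cv2
from cell import r, eyes
def cloud(c):
    z=c["z_map"];K=c["K"];v,u=np.indices(z.shape)
    P=np.stack([(u-K[0,2])/K[0,0]*z,-(v-K[1,2])/K[1,1]*z,-z],-1)
    T=c["world_from_camera"];return P@T[:3,:3].T+T[:3,3]
def save(n,i): cv2.imwrite("pics/"+n+".png",cv2.cvtColor(i,cv2.COLOR_RGB2BGR))
E
python3 - <<'E'
from h import *
s=r.sense();print({k:np.round(v,3) for k,v in s.items()})
a=eyes.read_camera("top");b=eyes.read_camera("scene");save("top",a["img"]);save("scene",b["img"])
P=cloud(a);np.savez("top.npz",P=P,img=a["img"])
for v in range(30,384,60): print(v,[tuple(np.round(P[v,u],3)) for u in range(30,512,110)])
E
```

```text
{'t': np.float64(0.0), 'joint_pos': array([ 1.105,  0.616, -0.013,  1.425,  0.008,  1.103, -0.04 ]), 'qvel': array([-0.001, -0.   , -0.001, -0.   ,  0.001, -0.001, -0.001]), 'joint_efforts': array([-1.0000e-03, -4.5894e+01,  2.0900e-01, -1.6575e+01, -6.1000e-02,
        2.0000e-02,  0.0000e+00]), 'ee_pos': array([ 0.276, -0.587,  0.231]), 'eef_rot': array([-3.139,  0.   ,  0.44 ]), 'force': array([-0.025, -0.825, -0.003]), 'ft_torque': array([0.015, 0.044, 0.003]), 'gripper_force': np.float64(0.0), 'gripper_width': np.float64(0.093)}
30 [(np.float64(0.747), np.float64(0.362), np.float64(0.676)), (np.float64(0.75), np.float64(0.206), np.float64(0.665)), (np.float64(0.747), np.float64(0.046), np.float64(0.663)), (np.float64(0.743), np.float64(-0.113), np.float64(0.664)), (np.float64(0.654), np.float64(-0.202), np.float64(0.813))]
90 [(np.float64(0.66), np.float64(0.361), np.float64(0.663)), (np.float64(0.657), np.float64(0.203), np.float64(0.663)), (np.float64(0.654), np.float64(0.046), np.float64(0.664)), (np.float64(0.65), np.float64(-0.108), np.float64(0.666)), (np.float64(0.648), n
[... 543 characters left out ...]
p.float64(-0.227), np.float64(0.003)), (np.float64(0.617), np.float64(-0.575), np.float64(-0.131))]
270 [(np.float64(0.415), np.float64(0.417), np.float64(0.503)), (np.float64(0.443), np.float64(0.361), np.float64(0.003)), (np.float64(0.44), np.float64(0.07), np.float64(0.004)), (np.float64(0.438), np.float64(-0.22), np.float64(0.0)), (np.float64(0.435), np.float64(-0.505), np.float64(0.001))]
330 [(np.float64(0.318), np.float64(0.416), np.float64(0.488)), (np.float64(0.237), np.float64(0.584), np.float64(-0.909)), (np.float64(0.234), np.float64(0.101), np.float64(-0.905)), (np.float64(0.23), np.float64(-0.377), np.float64(-0.91)), (np.float64(0.238), np.float64(-0.783), np.float64(-0.739))]
```

View pics/top.png

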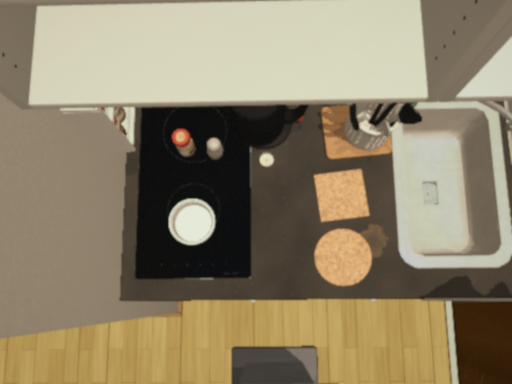

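View pics/scene.png

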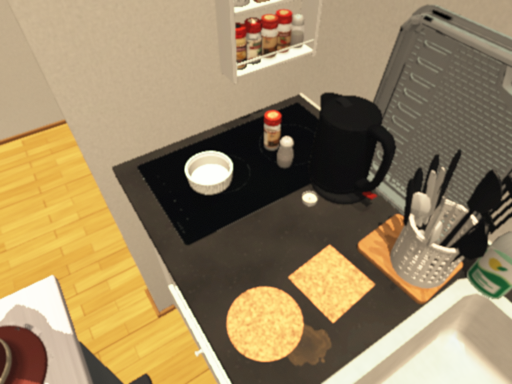

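The top view shows the dish at about px (192,221), the round mat at (343,257) and the square mat at (341,195). The spice jar is at (182,142) and the salt shaker at (215,148). In the scene view, the round mat is the nearer one, at (265,323).

Run:
```python
from h import *
c=eyes.read_camera("top");img=c["img"];K=c["K"];T=c["world_from_camera"]
hsv=cv2.cvtColor(img,cv2.COLOR_RGB2HSV)
def ray(u,v,z):
    d=T[:3,:3]@np.array([(u-K[0,2])/K[0,0],-(v-K[1,2])/K[1,1],-1]);return T[:3,3]+d*(z-T[2,3])/d[2]
def blob(m,box,z,n):
    m=m.astype(np.uint8).copy();u0,v0,u1,v1=box;k=np.zeros_like(m);k[v0:v1,u0:u1]=m[v0:v1,u0:u1]
    cs=max(cv2.findContours(k,0,2)[0],key=cv2.contourArea)
    Q=np.array([ray(u,v,z)[:2] for u,v in cs[:,0]],np.float32);h=cv2.convexHull(Q)
    print(n,np.round(cv2.minEnclosingCircle(h),4).tolist() if 0 else cv2.minEnclosingCircle(h),Q.min(0),Q.max(0),(Q.min(0)+Q.max(0))/2)
H,S,V=[hsv[...,i] for i in range(3)]
blob((S<60)&(V>110),(160,185,230,255),.05,"dish rim")
cork=(H>5)&(H<25)&(S>70)&(V>130)
blob(cork,(305,224,380,295),.001,"round"); blob(cork,(305,165,380,224),.001,"square")
blob((H<8)&(S>120)&(V>80),(165,120,200,160),.106,"red cap")
blob((V>90)&(S<60),(203,130,228,165),.09,"salt cap")
P=cloud(c)
print("hob right edge",ray(250,240,.005), "front",ray(192,278,.005),"left",ray(138,220,.005),"worktop front",ray(300,299,0),ray(124,299,0))
m=(P[...,2]>.03)&(P[...,2]<.2);n,l,st,ce=cv2.connectedComponentsWithStats(m.astype(np.uint8))
for i in range(1,n):
    if st[i,4]>40:
        q=P[l==i];print(st[i],q.min(0).round(3),q.max(0).round(3),np.median(q,0).round(3))
```

```text
dish rim ((0.5657410621643066, 0.21959179639816284), 0.06246228143572807) [0.5054031 0.1583754] [0.6267401  0.28126833] [0.5660716  0.21982187]
round ((0.47332048416137695, -0.17553740739822388), 0.07752539217472076) [ 0.39667442 -0.2528897 ] [ 0.54963446 -0.09963664] [ 0.47315443 -0.17626317]
square ((0.6402233839035034, -0.1788727194070816), 0.09143988788127899) [ 0.5688515  -0.25118384] [ 0.7120298  -0.10637388] [ 0.64044064 -0.17877886]
red cap ((0.7758608460426331, 0.24332228302955627), 0.026330647990107536) [0.7514392 0.2187347] [0.8002825  0.26799494] [0.77586085 0.24336481]
salt cap ((0.7610772252082825, 0.1604410707950592), 0.01552728284150362) [0.747171   0.14536054] [0.77445406 0.17406912] [0.7608125  0.15971483]
hob right edge [0.51954301 0.06919881 0.005     ] front [0.42082189 0.22259904 0.005     ] left [0.57711502 0.37159245 0.005     ] worktop front [ 0.36429111 -0.06010258  0.        ] [0.36809062 0.40180775 0.        ]
[478 101  34  30 286] [ 0.787 -0.609  0.078] [ 0.872 -0.536  0.127] [ 0.829 -0.576  0.111]
[ 345  102   74   47 1845] [ 0.748 -0.337  0.03 ] [ 0.882 -0.177  0.2  ] [ 0.791 -0.261  0.114]
[ 224  104   84   42 1652] [ 0.774 -0.081  0.03 ] [0.869 0.124 0.2  ] [0.793 0.031 0.114]
[120 107   8  31 100] [0.75  0.358 0.184] [0.827 0.375 0.199] [0.79  0.363 0.19 ]
[  90  107   45  218 4136] [0.312 0.342 0.03 ] [0.827 0.421 0.2  ] [0.53  0.417 0.128]
[172 129  22  25 392] [0.753 0.221 0.031] [0.797 0.264 0.118] [0.767 0.239 0.108]
[206 138  17  20 245] [0.742 0.143 0.03 ] [0.781 0.185 0.1  ] [0.755 0.161 0.083]
[169 199  46  45 453] [0.508 0.161 0.03 ] [0.625 0.279 0.057] [0.578 0.234 0.048]
```

Call:
{"method": "jog_arm", "body": {
  "steps": [
    [[0,0,0,-6.45,70],[0,0,0,-6.45,70],[0,0,0,-6.45,70],[0,0,0,-6.45,70],[0,0,0,-6.45,70],[0,0,0,-6.45,70],[0,0,0,-6.45,70],[0,0,0,-6.45,70],[3,0.32,0,0,70],[3,0.32,0,0,70],[3,0.32,0,0,70],[3,0.32,0,0,70],[3,0.32,0,0,70],[3,0.32,0,0,70],[3,0.32,0,0,70],[3,0.32,0,0,70],[3,0.32,0,0,70],[3,0.32,0,0,70],[0,0,0,0,70],[0,0,0,0,70]]
  ]
}}

```text
t: 1.82
ee_pos: [0.3771, -0.3016, 0.2328]
eef_rot: [3.142, -0.0, 1.345]
force: [-0.4, -1.1, -0.5]
gripper_width: 0.0652
gripper_force: 0.0
```

Call:
{"method": "jog_arm", "body": {
  "steps": [
    [[3.3,0.34,0,0,70],[3.3,0.34,0,0,70],[3.3,0.34,0,0,70],[3.3,0.34,0,0,70],[3.3,0.34,0,0,70],[3.3,0.34,0,0,70],[3.3,0.34,0,0,70],[3.3,0.34,0,0,70],[3.3,0.34,0,0,70],[3.3,0.34,0,0,70],[3.3,0.34,0,0,70],[3.3,0.34,0,0,70],[3.3,0.34,0,0,70],[3.3,0.34,0,0,70],[3.3,0.34,0,0,70],[3.3,0.34,0,0,70],[3.3,0.34,0,0,70],[3.3,0.34,0,0,70],[3.3,0.34,0,0,70],[0,0,0,0,70]]
  ]
}}

```text
t: 3.48
ee_pos: [0.5828, 0.299, 0.2315]
eef_rot: [-3.14, -0.006, 1.346]
force: [-0.5, 1.0, 0.7]
gripper_width: 0.0651
gripper_force: 0.0
```

Call:
{"method": "jog_arm", "body": {
  "steps": [
    [[0,0,2,0,70],[0,0,2,0,70],[0,0,2,0,70],[0,0,2,0,70],[0,0,2,0,70],[0,0,2,0,70],[0,0,2,0,70],[0,0,2,0,70],[0,0,1.5,0,70],[0,0,1,0,70],[0,0,1,0,70],[0,0,1,0,70],[0,0,0,0,70],[0,0,0,0,70]]
  ]
}}

```text
t: 4.65
ee_pos: [0.5826, 0.2921, 0.0275]
eef_rot: [-3.141, 0.0, 1.34]
force: [0.2, 0.5, 0.0]
gripper_width: 0.065
gripper_force: 0.0
```

Run:
```python
from h import *
a=eyes.read_camera("top");b=eyes.read_camera("scene")
save("s1",np.hstack([a["img"][100:300,100:400],b["img"][80:280,90:390]]));s=r.sense();print(s["ee_pos"],s["force"])
```

```text
[0.58309864 0.29277215 0.02855922] [1.08682661 0.13594938 0.42303485]
```

View pics/s1.png

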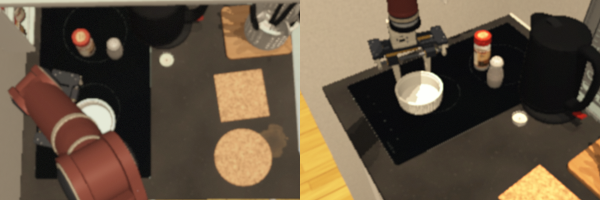

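Call:
{"method": "jog_arm", "body": {
  "steps": [
    [[-0.5,0,0,0,70],[-0.5,0,0,0,70],[-0.5,0,0,0,70],[-0.7,0,0,0,70],[-0.7,0,0,0,70],[-0.7,0,0,0,70],[-0.7,0,0,0,70],[-0.7,0,0,0,70],[-0.7,0,0,0,70],[-0.7,0,0,0,70],[-0.7,0,0,0,70],[-0.7,0,0,0,70],[-0.7,0,0,0,70],[-0.7,0,0,0,70],[-0.7,0,0,0,70],[-0.7,0,0,0,70],[-0.7,0,0,0,70],[-0.7,0,0,0,70],[-0.7,0,0,0,70],[-0.7,0,0,0,70]]
  ]
}}

```text
t: 6.42
ee_pos: [0.5518, 0.1615, 0.0278]
eef_rot: [3.141, -0.001, 1.341]
force: [0.2, 4.6, 3.6]
gripper_width: 0.0652
gripper_force: 2.1
```

Run:
```python
from h import *
b=eyes.read_camera("scene");w=eyes.read_camera("wrist")
save("s2",np.hstack([w["img"],b["img"]])[:, :][::1]);cv2.imwrite("pics/s2.png",cv2.resize(cv2.imread("pics/s2.png"),(800,300)))
s=r.sense();print(s["ee_pos"],s["force"]);P=cloud(b);m=(P[...,2]>.035)&(P[...,2]<.07)&(P[...,0]>.4)&(P[...,0]<.68)&(P[...,1]<.2)&(b["img"].min(-1)>110)&(P[...,1]>-.05)
q=P[m];print(q.min(0),q.max(0),np.ptp(b["img"][m],axis=0))
```

```text
[0.55127855 0.15908124 0.02738479] [0.98062483 1.53847378 0.86861336]
[0.47756005 0.04826484 0.0350264 ] [0.59670366 0.16621633 0.06517678] [103 118 141]
```

View pics/s2.png

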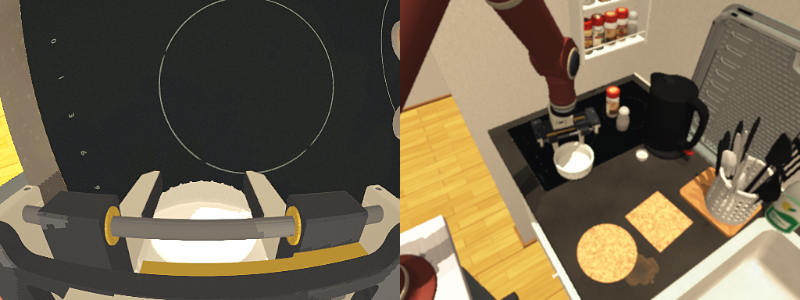

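The dish is cradled between the fingers, at about px (573,160) in the right half of the picture, with the burner ring clear behind it. I'll push on over the step.

Call:
{"method": "jog_arm", "body": {
  "steps": [
    [[-0.5,0,0,0,70],[-0.5,0,0,0,70],[-0.5,0,0,0,70],[-0.5,0,0,0,70],[-0.5,0,0,0,70],[-0.5,0,0,0,70],[-0.5,0,0,0,70],[-0.5,0,0,0,70],[-0.5,0,0,0,70],[-0.5,0,0,0,70],[-0.6,0,0,0,70],[-0.6,0,0,0,70],[-0.6,0,0,0,70],[-0.6,0,0,0,70],[-0.6,0,0,0,70],[-0.6,0,0,0,70],[-0.6,0,0,0,70],[-0.6,0,0,0,70],[-0.6,0,0,0,70],[-0.6,0,0,0,70]]
  ]
}}

```text
t: 8.18
ee_pos: [0.5267, 0.0542, 0.0277]
eef_rot: [3.142, -0.0, 1.34]
force: [0.1, 1.5, -0.4]
gripper_width: 0.0651
gripper_force: 0.9
```

Call:
{"method": "jog_arm", "body": {
  "steps": [
    [[-0.6,0,0,0,70],[-0.6,0,0,0,70],[-0.7,0,0,0,70],[-0.7,0,0,0,70],[-0.7,0,0,0,70],[-0.7,0,0,0,70],[-0.7,0,0,0,70],[-0.7,0,0,0,70],[-0.7,0,0,0,70],[-0.7,0,0,0,70],[-0.7,0,0,0,70],[-0.7,0,0,0,70],[-0.7,0,0,0,70],[-0.7,0,0,0,70],[-0.7,0,0,0,70],[-0.7,0,0,0,70],[-0.7,0,0,0,70],[-0.6,0,0,0,70],[0,0,0,0,70],[0,0,0,0,70]]
  ]
}}

```text
t: 9.85
ee_pos: [0.4984, -0.0659, 0.0277]
eef_rot: [-3.141, 0.001, 1.339]
force: [-0.3, -0.7, 0.3]
gripper_width: 0.0647
gripper_force: 0.0
```

Run:
```python
from h import *
b=eyes.read_camera("scene");a=eyes.read_camera("top")
o=np.hstack([a["img"],b["img"]]);save("s3",cv2.resize(o,(800,300)))
s=r.sense();print(s["ee_pos"],s["eef_rot"],s["force"]);P=cloud(b)
m=(P[...,2]>.03)&(P[...,2]<.06)&(P[...,0]>.35)&(P[...,0]<.6)&(P[...,1]<0)&(P[...,1]>-.26)&(b["img"].min(-1)>110)
q=P[m];print(q.min(0),q.max(0),m.sum())
```

```text
[ 0.49867626 -0.06513942  0.02778697] [3.14155550e+00 3.34900967e-04 1.34040899e+00] [0.13996129 0.18529647 0.61943741]
[ 0.42392049 -0.18004839  0.03001106] [ 0.54253111 -0.06054599  0.05844109] 865
```

View pics/s3.png

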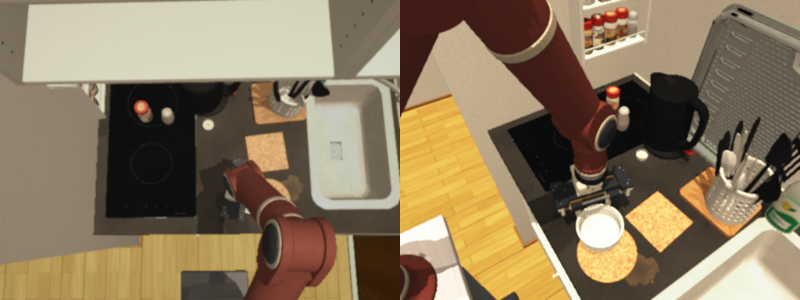

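The dish is down off the hob, level in the cradle, and partly on the round mat at about px (602,228) on the right. It needs another 5.6 cm.

Call:
{"method": "jog_arm", "body": {
  "steps": [
    [[-0.4,0.02,0,0,70],[-0.4,0.02,0,0,70],[-0.4,0.02,0,0,70],[-0.4,0.02,0,0,70],[-0.4,0.02,0,0,70],[-0.4,0.02,0,0,70],[-0.4,0.02,0,0,70],[-0.4,0.02,0,0,70],[-0.4,0.02,0,0,70],[-0.4,0.02,0,0,70],[-0.4,0.02,0,0,70],[-0.4,0.02,0,0,70],[-0.4,0.02,0,0,70],[-0.4,0.02,0,0,70],[0,0,0,0,70],[0,0,0,0,70],[0,0,0,0,70]]
  ]
}}

```text
t: 11.37
ee_pos: [0.4882, -0.1212, 0.0275]
eef_rot: [-3.141, 0.001, 1.34]
force: [0.4, 0.5, 0.3]
gripper_width: 0.0654
gripper_force: 0.2
```

Call:
{"method": "jog_arm", "body": {
  "steps": [
    [[0.5,0,0,0,70],[1,0,0,0,70],[1.5,0,0,0,70],[2,0,0,0,70],[2,0,0,0,70],[2,0,0,0,70],[2,0,-1,0,70],[1,0,-2,0,70],[0,0,-2,0,70],[0,0,-2,0,70],[0,0,-2,0,70],[0,0,-2,0,70],[0,0,-2,0,70],[2,0,0,0,70],[2,0,0,0,70],[2,0,0,0,70],[2,0,0,0,70],[2,0,0,0,70],[0,0,0,0,70],[0,0,0,0,70]]
  ]
}}

```text
t: 13.03
ee_pos: [0.5382, 0.0957, 0.1575]
eef_rot: [-3.141, 0.0, 1.344]
force: [0.4, -0.6, -0.1]
gripper_width: 0.0648
gripper_force: 0.0
```

Run:
```python
from h import *
b=eyes.read_camera("scene");a=eyes.read_camera("top")
save("s4",cv2.resize(np.hstack([a["img"],b["img"]]),(800,300)))
s=r.sense();print(s["ee_pos"],s["force"])
for n,c in (("scene",b),("top",a)):
    P=cloud(c);m=(P[...,2]>.03)&(P[...,2]<.06)&(P[...,0]>.37)&(P[...,0]<.6)&(P[...,1]<-.08)&(P[...,1]>-.3)
    q=P[m];print(n,m.sum(),*(f(q) for f in (lambda q:q.min(0),lambda q:q.max(0))) if m.any() else "")
```

```text
[0.53824674 0.09291556 0.15729832] [ 0.24108042 -0.02100554 -0.03303996]
scene 935 [ 0.41410351 -0.23422345  0.03005637] [ 0.53348382 -0.11508665  0.04942668]
top 442 [ 0.4177865  -0.23516265  0.03012954] [ 0.53624261 -0.11619837  0.05147116]
```

View pics/s4.png

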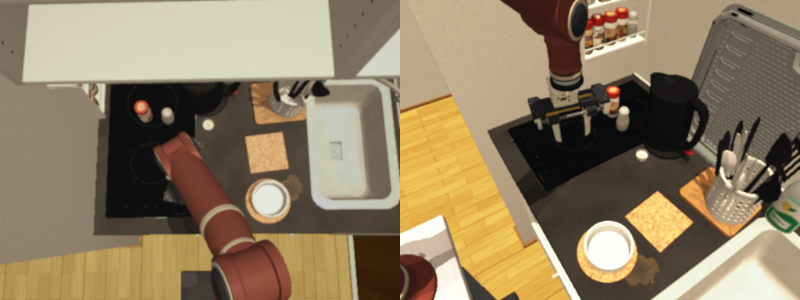

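The dish stands on the round mat, at about px (268,200) on the left and (608,247) on the right, about 3 mm off the mat's centre. The jar and shaker are still standing and the arm is clear.

```bash
python3 -c "
from cell import r
print(r.close_job())"
```

```text
the job is handed in; nothing more can be done
None
```

The white dish stands on the round cork mat, about 3 mm off its centre by the last camera measurement; the spice jar and salt shaker still stand where they were, the arm is clear, and the job is handed in (no verdict was returned).

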